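# Lock a spring-loaded hammer-head stud into the bench strut

### The arm

A 6-joint arm with a two-finger parallel gripper is mounted at the origin on the work surface; the furniture and walls round the work are solid. World frame = base frame: x ahead of the robot, y to its left, z up, the work surface at z = 0. Lengths are in m, angles in degrees, forces in N, time in s.
With the tool pointing down it reaches from about 0.375 to 0.9 m from the base axis. Payload 3.1 kg.
Tool frame: the origin (TCP) lies between the finger pads; the fingertips stand 11 mm ahead of it and the grasp point (between the pads) lies 8 mm behind it; z points along the fingers, y is the line along which they close (so a half turn about z gives the same grasp; the last joint's range is limited). The gripper opens to 87 mm and grips with 3 to 60 N. Pads are 19 mm wide; open, the fingers measure 117 mm over their backs; the gripper's body (75 mm by 190 mm) begins 51 mm behind the grasp point.
Start: joints at [-73.883, 30.224, 82.088, -0, 67.689, -10.227], TCP at [0.277, -0.56, 0.234] pointing down, gripper open.
Joint ranges: [-176.69, 176.69], [-43.24, 126.21], [12.49, 139.97], [-82, 262], [0, 151.66], [-163.58, 163.58]. Speed limits (degrees/s): [159.86, 159.86, 180, 180, 180, 180].

### API

Orientations are given as a 3x3 rotation matrix whose columns are the frame's x, y, z axes.
In Python, from rig import bot, viewer, workorder, nets gives the robot as it stands. The module is installed in compiled form; this text tells all that it offers.
- The arm moves only by the tool move_arm, never from a script. Its argument "increments" is a list of rows, each a list of 7 numbers: the shift along the tool's x, y, z normalised to -1 to 1, where 1 is 0.3 m, then the turn, a rotation vector about the tool's x, y, z normalised to -1 to 1, where 1 is pi rad, then the opening, from 0 (shut) to 1 (fully open). In form: [[tx, ty, tz, wx, wy, wz, grip], ...]. A call has 1 to 10 rows; each row is the pose to reach, as a shift and turn from the pose commanded when the call began, along the tool's axes at that moment, turning the shorter way round; what a row does not reach only later rows make up. A row lasts 1/12 s, in which the tool goes at most 41.7 mm and 7.16 degrees, less where a joint would pass 70% of its speed; a pose out of reach is approached as far as the arm can. A call with a number of a shift or a turn outside -1 to 1 is refused whole. A call with a gripper value outside its range is refused whole. The fingers move at their own pace and stop on an object; the grip force is fixed at half the most. Time passes only in rows, so rows that repeat a pose let the fingers close. It gives the time, the measured TCP pose, the force, the opening and the grip force at its end, in the units of the state.
- bot.read_state(): the state, without advancing time (a new reading comes with each control period).
- viewer.capture(name): name is "side" or "top"; returns a dict with "image" (480x640x3 uint8, blue, green, red), "K" (3x3 intrinsics, pixels), "dist" ([k1, k2, p1, p2, k3] as OpenCV has them; the pictures are not rectified), "eye" and "orientation" of the camera in the world. Camera axes: x right, y up, looking along -z (the intrinsics and any distortion apply to the point x, -y, -z); pixel columns grow to the right and rows downward; lengths in m; the calibration is good to about 2 mm. A picture is of the moment at which its call begins. There is no depth.
- workorder.hand_in(): hands the job in; it is judged then, once.
Trained networks look in the newest picture that a camera, given by its name, has taken for a name from the list of things; names that differ only in an ending like _2 or _b are one class to them, and where a whole thing is asked for, a point or a joint stands for the part that bears it (a point fixed in the world has none). Each returns a list of dicts, best first, with "conf" (0 to 1); they miss things now and then, are a little off and sometimes report something else, mostly with a low value. They report only what shows in the picture. A call takes as long as a camera call. They do not tell look-alikes from the thing itself.
- nets.find_in(camera, thing): "location" ([column, row] in pixels, amid what is visible of it).
The state is a dict: "time_s": time; "joint_positions": joint angles; "qvel": joint speeds; "tau": joint torques, N m; "position": TCP position; "tcp_rot": TCP orientation; "force": force on the tool from outside, world axes, zero at the start; "moment": the same for the moment, N m; "opening": opening from 0.0 (shut) to 1.0 (fully open); "grasp_force": force on a finger pad.
Only numpy, scipy, OpenCV 4.12 (cv2) and the standard library are available. Lean on these libraries where they do the work, as an engineer would, in place of code of your own. Each camera call takes 0.05 s, during which the arm holds its last target. There are 200 camera calls.

### The job

Take the loose orange-handled stud out of its grey stand and put its hammer head down through the slot of the aluminium strut, between the two blue clips. Push it down against its spring, give it a quarter turn so that its handle lies square across the strut, and let go, so that the head is caught under the lips and the stud stands upright like its neighbour. The strut may sit up to a centimetre to one side on its base plate, so feel gently for the slot: never push or pull on the strut with more than 30 N, and leave the glassware and other things where they are.

Things in the scene. Friction and masses are not known exactly. Their poses are not given: they have to be found in the camera images.
- stud_grip (a point): Centre of the loose stud's orange handle bar: 44 long (x axis), 14 wide (y, grasp across this), 32 high (z up). Stud about 0.17 kg, 84 high. Below this point on its axis: bar underside 16 mm, 13 mm round hub to 23, thin neck, sliding collar (40 diameter) from 45 to 53 at rest, head top 59, head bottom 68.
- stud_head (a point): On the loose stud's axis at the top face of its hammer head, 59 mm below stud_grip, same axes. The head is 9 thick, 30 long (x, parallel to the bar) by 13 wide (y); its lower edge is stepped in by 0.7 mm a side.
- stud: The whole loose stud; origin under the middle of its head, 68 mm below stud_grip, same axes. At the start it stands upright in the stand, head in a close pocket, its underside 15 mm below the block's top, collar resting on the block: lift it straight up by 20 mm or more.
- collar (a joint): How far the loose stud's collar is pushed up along its neck toward the handle, m: 0 at rest, at most 0.007. A spring pushes it down toward the head with 5 N at rest and 1 N more per mm.
- base: Grey base plate, 120 (x) by 300 (y) by 12 mm, fixed, origin under its centre. On it, along y, the aluminium strut: 46 wide, 46 high, 270 long, top 58 mm above the worktop, open slot 15.5 wide along its top middle, lips 8 thick, inside 38 wide, 34 deep below the lips. It is bolted down firmly, but up to 10 mm to either side (x) of the plate's middle line; this shift is not measured.
- bay (a point): Middle of the free bay between the blue clips (10 wide, 6 high, 56 mm either way along y), at the strut's top face, on the plate's middle line; axes as base. The true slot line is up to 10 mm from it in x. Bar along y, the stud drops in until its collar meets the strut, head top 6 mm down; pushed 2 to 7 mm more it turns freely either way. Let go across, it springs up: head top 8 mm down.
- neighbour (a point): Top of the second, identical stud, fixed and already locked in the strut 135 mm from the bay point, its bar across the strut; it is 125 mm high over the worktop and shifted sideways with the strut.
- stand: Grey plastic stand of the loose stud, 84 (x) by 74 (y) by 30 mm, fixed, origin under its centre; the stud stands in its middle, bar along x.
- beaker: Bystander: clear beaker 66x70x85 mm, origin under its centre.
- white_bottle: Bystander: larger white bottle with red cap, 62 mm diameter, 126 high, origin under its centre.
- flask: Bystander: clear conical flask, 70 mm diameter, 125 high, origin under its centre.
- timer: Bystander: white lab timer, 43x66x56 mm, origin under its centre.
- small_bottle: Bystander: small white bottle with red cap, 44 mm diameter, 88 high, origin under its centre.
Not all that is in view belongs to the job. What is shaped like the stud but purple or turquoise is not meant.

How it is judged (in metres and radians):
On the way, in this order (a step that is already met when the one before it is completed fails the run):
1. the head is down in the slot between the clips, the bar still along the strut (x of stud_head in the frame of bay between -0.014 and 0.014 m and y of stud_head in the frame of bay between -0.035 and 0.035 m and z of stud_head in the frame of bay below -0.004 m and angle between the x axis of stud_head and the y axis of bay, either way round below 0.3 rad), for 0.1 s.
2. with the head below the lips, the stud is turned square across the strut (x of stud_head in the frame of bay between -0.014 and 0.014 m and y of stud_head in the frame of bay between -0.035 and 0.035 m and z of stud_head in the frame of bay below -0.0065 m and angle between the x axis of stud_head and the x axis of bay, either way round below 0.26 rad), for 0.1 s.
At the end, for the whole second after the job is handed in: The stud is let go and at rest between the clips (35 mm along, 14 mm across from the bay point), upright within 0.1 rad, bar across the strut within 0.26 rad, head top 6.5 to 10.5 mm below the strut top (under the lips), collar pushed up over 1 mm (all of step 2 and z of stud_head in the frame of bay above -0.0105 m and value of joint collar above 0.001 m and angle between stud_head's own z axis and vertical below 0.1 rad and linear speed of stud below 0.01 m/s and contact force between the fingers and stud below 0.1 N); the robot touches nothing.
It fails at once if the stud pushes or pulls on the strut with more than 30 N (contact force between stud and base above 30 N).
It fails at once if a bystander (beaker, white bottle, flask, timer, small bottle) is moved by more than 20 mm (distance of any of beaker, white_bottle, flask, timer, small_bottle from where it was at the start of the episode above 0.02 m).
It also fails if it takes over 56 s, if anything falls off the work surface, if the arm or the gripper's body presses on something with over 40 N, if the wrist force passes 120 N, or if a joint passes its speed limit or range.

## Working session

There is one attempt and no reset: what is moved stays moved. The work goes in short steps, Python scripts to look and compute and a tool call to move; the robot and the scene stay as the last step left them, time stands still between calls to the robot, and variables do not carry over. Pictures are saved under pics/ and viewed, at most 10 in all, crops included, and the job is handed in when it is done.

Besides the shell and the picture viewer there is one more tool, called after "Emit:" by a JSON object that holds its "name" and its "arguments", one argument or row to a line. move_arm: Moves the arm, as the interface text tells. Its arguments: {"type":"object","properties":{"increments":{"type":"array"}},"required":["increments"]}

```bash
mkdir -p pics; cat > h.py <<'E'
import numpy as np, cv2
from rig import bot, viewer, workorder, nets
def cap(n,save=None):
    c=viewer.capture(n)
    if save: cv2.imwrite('pics/'+save,c['image'])
    return c
def ray(c,px):
    u=cv2.undistortPoints(np.array([[px]],float),np.array(c['K']),np.array(c['dist'],float))[0,0]
    d=np.array(c['orientation'])@np.array([u[0],-u[1],-1.]); return np.array(c['eye']),d/np.linalg.norm(d)
def atz(c,px,z):
    e,d=ray(c,px); return e+d*(z-e[2])/d[2]
def proj(c,p):
    R=np.array(c['orientation']); q=(np.array(p,float).reshape(-1,3)-c['eye'])@R*[1,-1,-1]
    return cv2.projectPoints(q,np.zeros(3),np.zeros(3),np.array(c['K']),np.array(c['dist'],float))[0][:,0]
def tri(c1,p1,c2,p2):
    e1,d1=ray(c1,p1);e2,d2=ray(c2,p2)
    s=np.linalg.lstsq(np.c_[d1,-d2],e2-e1,rcond=None)[0]
    a=e1+s[0]*d1;b=e2+s[1]*d2; return (a+b)/2,np.linalg.norm(a-b)
E
python3 - <<'E'
from h import *
np.set_printoptions(precision=4,suppress=True)
for n in("side","top"):
    c=cap(n,n+'0.png'); print(n,np.array(c['eye']),np.array(c['orientation']).tolist(),np.array(c['K']).tolist())
    for t in("stud_grip","stud_head","stud","base","neighbour","stand","white_bottle","flask","beaker","timer","small_bottle"):
        print(t,[(np.round(d['location'],1).tolist(),round(d['conf'],2)) for d in nets.find_in(n,t)[:4]])
s=bot.read_state();print(s)
E
```

```text
side [ 1.1629 -0.8546  1.0951] [[0.8057033834646253, -0.4015969526627305, 0.4353871214053805], [0.591981347132128, 0.5707854105965106, -0.5690009663417137], [-0.020003562714821677, 0.7161870584296967, 0.6976216415912946]] [[539.559677137848, 0.0, 334.2861654915143], [0.0, 539.559677137848, 228.05427665644652], [0.0, 0.0, 1.0]]
stud_grip [([392.0, 215.3], 0.71), ([372.1, 188.7], 0.63), ([355.7, 206.4], 0.59), ([370.4, 233.9], 0.51)]
stud_head [([374.0, 188.3], 0.8), ([390.0, 216.0], 0.68), ([373.9, 236.3], 0.64), ([353.0, 207.2], 0.49)]
stud [([389.3, 216.7], 0.85), ([371.2, 191.1], 0.8), ([354.5, 205.3], 0.53), ([368.8, 234.6], 0.52)]
base [([284.7, 311.6], 0.96)]
neighbour [([285.0, 312.7], 0.93)]
stand [([360.1, 215.5], 0.95), ([334.4, 322.5], 0.45)]
white_bottle [([441.3, 249.4], 0.82)]
flask [([355.0, 206.0], 0.71), ([391.3, 288.1], 0.57)]
beaker [([333.3, 321.4], 0.82), ([284.0, 311.4], 0.43)]
timer [([345.0, 177.1], 0.6)]
small_bottle [([298.8, 209.8], 0.58)]
top [ 0.4136 -0.0366  1.2694] [[-0.018940697134233343, 0.9907804672844878, -0.13414661993356938], [-0.999729683492791, -
[... 754 characters left out ...]
398.2, 179.0], 0.78)]
timer [([208.7, 304.4], 0.96), ([399.0, 177.4], 0.71)]
small_bottle [([298.5, 308.8], 0.62), ([397.7, 177.2], 0.18)]
{'time_s': 1.2, 'joint_positions': array([-73.8843,  30.2238,  82.0895,  -0.0015,  67.6868, -10.2268]), 'qvel': array([-0.0438,  0.1008,  0.056 ,  0.0208, -0.2362,  0.0038]), 'tau': array([ -0.0009, -44.0028, -17.6983,   0.0633,   0.0504,  -0.    ]), 'position': array([ 0.2774, -0.5601,  0.2335]), 'tcp_rot': array([[ 0.8962,  0.4437, -0.    ],
       [ 0.4437, -0.8962, -0.    ],
       [-0.    , -0.    , -1.    ]]), 'force': array([ 0.1312,  0.001 , -1.4001]), 'moment': array([ 0.0066,  0.0197, -0.0231]), 'grasp_force': 0.0, 'opening': 1.0066589800856032}
```

```bash
python3 - <<'E'
import cv2
a=cv2.imread('pics/side0.png')[140:380,200:480];cv2.imwrite('pics/s1.png',cv2.resize(a,None,fx=2.5,fy=2.5,interpolation=2)) 
a=cv2.imread('pics/top0.png')[110:350,180:500];cv2.imwrite('pics/t1.png',cv2.resize(a,None,fx=2.5,fy=2.5,interpolation=2))
E
```

```text
(no output)
```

View pics/s1.png

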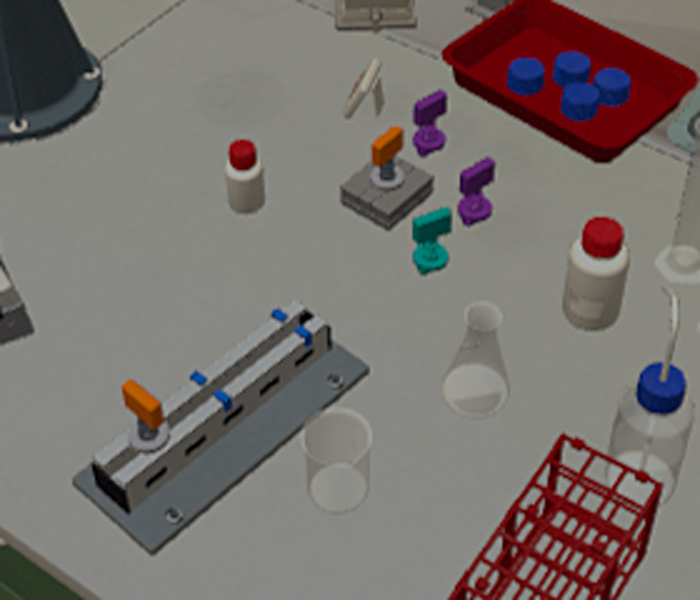

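View pics/t1.png

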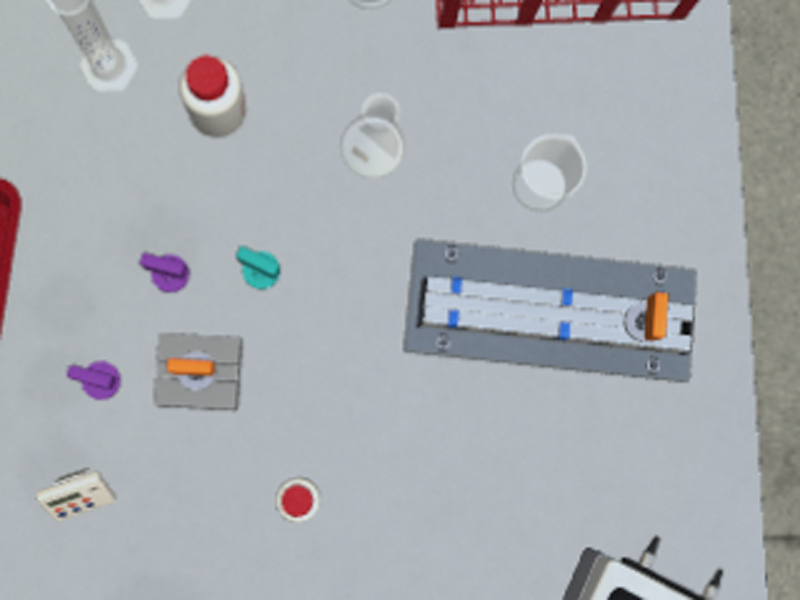

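```bash
cat >> h.py <<'E'
from scipy.optimize import minimize
def hsv(c): return cv2.cvtColor(c['image'],cv2.COLOR_BGR2HSV)
def blobs(c,lo,hi,amin=8):
    m=cv2.inRange(hsv(c),np.array(lo),np.array(hi)); n,l,st,ce=cv2.connectedComponentsWithStats(m)
    return [(ce[i],st[i,4],(l==i).astype(np.uint8)) for i in range(1,n) if st[i,4]>=amin]
def orange(c): return blobs(c,(5,150,60),(18,255,255),40)
def rend(c,x,y,yaw,z,size=(.044,.014,.032),k=8):
    g=np.array(np.meshgrid([-.5,.5],[-.5,.5],[-.5,.5])).reshape(3,-1).T*size
    R=np.array([[np.cos(yaw),-np.sin(yaw),0],[np.sin(yaw),np.cos(yaw),0],[0,0,1]])
    return cv2.convexHull(proj(c,g@R.T+[x,y,z]).astype(np.float32))
def hm(h):
    m=cv2.moments(h);a=m['m00'];return np.array([m['m10']/a,m['m01']/a,m['mu20']/a,m['mu11']/a,m['mu02']/a])
def fit(cs,masks,x0,z=None):
    T=[]
    for m in masks:
        q=cv2.moments(m,True);a=q['m00'];T.append(np.array([q['m10']/a,q['m01']/a,q['mu20']/a,q['mu11']/a,q['mu02']/a]))
    def f(p):
        e=0
        for c,t in zip(cs,T):
            d=hm(rend(c,p[0],p[1],p[2],z if z else p[3]))-t; e+=d[0]**2+d[1]**2+.1*(d[2:]**2).sum()
        return e
    return minimize(f,x0,method='Nelder-Mead',options=dict(xatol=1e-5,fatol=1e-6,maxiter=3000))
E
python3 - <<'E'
from h import *
np.set_printoptions(precision=4,suppress=True)
cs=[cap("top"),cap("side")]
O=[orange(c) for c in cs]
for o in O: print([(b[0],b[1]) for b in o])
t=min(O[0],key=lambda b:np.hypot(*(b[0]-[256,257])));s=min(O[1],key=lambda b:np.hypot(*(b[0]-[355,199])))
tn=min(O[0],key=lambda b:np.hypot(*(b[0]-[443,236])));sn=min(O[1],key=lambda b:np.hypot(*(b[0]-[257,301])))
for (a,b,z) in((t,s,.083),(tn,sn,.109)):
    p=atz(cs[0],a[0],z)
    y0=0 if z<.1 else 0
    for yaw in(y0,1.57):
      for sel in ([0,1],[0],[1]):
        r=fit([cs[i] for i in sel],[(a,b)[i][2] for i in sel],[p[0],p[1],yaw],z);print(sel,r.x,r.fun)
    r=fit(cs,[a[2],b[2]],[p[0],p[1],yaw,z]); print('zfree',r.x,r.fun)
for c,n in zip(cs,("top","side")):
    for b in blobs(c,(100,150,80),(125,255,255),5): print(n,b[0],b[1],atz(c,b[0],.061))
E
```

```text
[(array([442.0634, 236.1127]), np.int32(142)), (array([255.8218, 256.5248]), np.int32(101))]
[(array([354.3256, 198.0775]), np.int32(129)), (array([256.6236, 301.3427]), np.int32(178))]
[0, 1] [0.5056 0.1035 0.    ] 145.4596282190316
[0] [0.5059 0.1039 0.0001] 122.49845714759402
[1] [0.5052 0.1026 0.0001] 22.8227061000731
[0, 1] [0.506  0.1031 1.5129] 4.894737907864318
[0] [0.5063 0.1034 1.4963] 2.745671850634386
[1] [0.5055 0.1026 1.5281] 2.028502285611063
zfree [0.5058 0.1034 1.5124 0.082 ] 4.846587386484661
[0, 1] [ 0.5447 -0.3479 -0.1393] 6.737344676804462
[0] [ 0.5453 -0.347  -0.1291] 2.1647518243057213
[1] [ 0.5441 -0.3487 -0.1418] 4.1903441320480725
[0, 1] [ 0.5447 -0.348  -0.1387] 6.740847690329504
[0] [ 0.5453 -0.347   3.0124] 2.1647572803362416
[1] [ 0.5441 -0.3487 -0.1418] 4.190375623505569
zfree [ 0.5445 -0.3478 -0.1391  0.1077] 6.59467699468752
top [329.4352  79.7254] 193 [ 0.9684 -0.0861  0.061 ]
top [144.9703 216.5669] 538 [0.6133 0.385  0.061 ]
top [362.  223.5] 18 [ 0.5863 -0.1595  0.061 ]
top [134.5478 235.4743] 272 [0.5658 0.4098 0.061 ]
top [406.5 228.5] 22 [ 0.5718 -0.2711  0.061 ]
top [361.  237.5] 18 [ 0.5511 -0.156   0.061 ]
top [405.3478 242.1739] 23 [ 0.5374 -0.2667  0.061 ]
top [151.5238 251.3077] 273 [0.5255 0.3661 0.061 ]
top [  1.5 382. ] 14 [0.2116 0.7287 0.061 ]
side [593.1066 110.8402] 244 [0.9074 0.976  0.061 ]
side [434.157  173.3256] 433 [0.6251 0.3568 0.061 ]
side [409.2585 169.6122] 147 [0.5537 0.3294 0.061 ]
side [434.5 185.5] 6 [0.6539 0.3064 0.061 ]
side [311.2222 265.6667] 18 [ 0.551  -0.1567  0.061 ]
side [320.65 272.4 ] 20 [ 0.5847 -0.1609  0.061 ]
side [463.5657 293.1061] 198 [ 0.9086 -0.0129  0.061 ]
side [278.7368 290.8421] 19 [ 0.5368 -0.2682  0.061 ]
side [288.1429 298.2381] 21 [ 0.5705 -0.2725  0.061 ]
```

```bash
cat >> h.py <<'E'
from scipy.spatial.transform import Rotation as Ro
def inc(x,y,z,yaw,P=None,R=None):
    if P is None: s=bot.read_state();P,R=s['position'],s['tcp_rot']
    P=np.array(P);R=np.array(R);a=np.radians(yaw);X=[np.cos(a),np.sin(a),0];Z=[0,0,-1.]
    G=np.c_[X,np.cross(Z,X),Z]
    r=np.r_[R.T@(np.array([x,y,z])-P)/.3, Ro.from_matrix(R.T@G).as_rotvec()/np.pi]
    print(np.round(r,4).tolist()); return G
E
python3 -c "
from h import *
G=inc(.385,-.25,.234,56)
G=inc(.455,-.05,.234,86.7,[.385,-.25,.234],G)"
```

```text
[0.7801, -0.767, -0.0015, -0.0, -0.0, -0.1648]
[0.6832, -0.1794, 0.0, 0.0, 0.0, -0.1706]
```

Emit:
{"name": "move_arm", "arguments": {
  "increments": [
    [0.78, -0.767, -0.0015, 0, 0, -0.165, 1],
    [0.78, -0.767, -0.0015, 0, 0, -0.165, 1],
    [0.78, -0.767, -0.0015, 0, 0, -0.165, 1],
    [0.78, -0.767, -0.0015, 0, 0, -0.165, 1],
    [0.78, -0.767, -0.0015, 0, 0, -0.165, 1],
    [0.78, -0.767, -0.0015, 0, 0, -0.165, 1],
    [0.78, -0.767, -0.0015, 0, 0, -0.165, 1],
    [0.78, -0.767, -0.0015, 0, 0, -0.165, 1],
    [0.78, -0.767, -0.0015, 0, 0, -0.165, 1],
    [0.78, -0.767, -0.0015, 0, 0, -0.165, 1]
  ]
}}

```text
time_s: 2.13
position: [0.3854, -0.2482, 0.2343]
tcp_rot: [[0.555, 0.832, 0.0], [0.832, -0.555, -0.0], [-0.0, 0.0, -1.0]]
force: [-0.5, -0.3, 0.5]
opening: 1.005
grasp_force: 0.0
```

```bash
python3 -c "
from h import *
G=inc(.465,.0,.2,86.7)
print(bot.read_state()['position'])"
```

```text
[0.8356, -0.2385, 0.114, 0.0001, 0.0001, -0.169]
[ 0.38536643 -0.24821489  0.23429179]
```

Emit:
{"name": "move_arm", "arguments": {
  "increments": [
    [0.8356, -0.2385, 0.114, 0, 0, -0.169, 1],
    [0.8356, -0.2385, 0.114, 0, 0, -0.169, 1],
    [0.8356, -0.2385, 0.114, 0, 0, -0.169, 1],
    [0.8356, -0.2385, 0.114, 0, 0, -0.169, 1],
    [0.8356, -0.2385, 0.114, 0, 0, -0.169, 1],
    [0.8356, -0.2385, 0.114, 0, 0, -0.169, 1],
    [0.8356, -0.2385, 0.114, 0, 0, -0.169, 1],
    [0.8356, -0.2385, 0.114, 0, 0, -0.169, 1]
  ]
}}

```text
time_s: 2.8
position: [0.4669, -0.0006, 0.1994]
tcp_rot: [[0.058, 0.998, 0.001], [0.998, -0.058, 0.0], [0.0, 0.001, -1.0]]
force: [-0.6, -0.3, 0.1]
opening: 1.0
grasp_force: 0.0
```

```bash
python3 -c "
from h import *
G=inc(.506,.103,.15,86.7)
G=inc(.506,.103,.0755,86.7,[.506,.103,.15],G)"
```

```text
[0.3523, 0.1098, 0.1649, 0.0002, -0.0001, -0.0002]
[0.0, 0.0, 0.2483, 0.0, 0.0, 0.0]
```

Emit:
{"name": "move_arm", "arguments": {
  "increments": [
    [0.352, 0.11, 0.165, 0, 0, 0, 1],
    [0.352, 0.11, 0.165, 0, 0, 0, 1],
    [0.352, 0.11, 0.165, 0, 0, 0, 1],
    [0.352, 0.11, 0.165, 0, 0, 0, 1],
    [0.352, 0.11, 0.24, 0, 0, 0, 1],
    [0.352, 0.11, 0.31, 0, 0, 0, 1],
    [0.352, 0.11, 0.37, 0, 0, 0, 1],
    [0.352, 0.11, 0.413, 0, 0, 0, 1],
    [0.352, 0.11, 0.413, 0, 0, 0, 1],
    [0.352, 0.11, 0.413, 0, 0, 0, 1]
  ]
}}

```text
time_s: 3.63
position: [0.5055, 0.0993, 0.0757]
tcp_rot: [[0.064, 0.998, -0.001], [0.998, -0.064, -0.0], [-0.0, -0.001, -1.0]]
force: [-0.1, -0.9, 0.1]
opening: 0.995
grasp_force: 0.0
```

```bash
python3 -c "
from h import *
G=inc(.506,.103,.0755,86.7)
cs=[cap('side'),cap('top')]
a=cs[0]['image'][130:270,270:470];b=cs[1]['image'][180:320,170:370]
cv2.imwrite('pics/g1.png',cv2.resize(np.hstack([a,b]),None,fx=2,fy=2,interpolation=2))"
```

```text
[0.0124, 0.0008, 0.0006, -0.0003, 0.0001, -0.002]
```

View pics/g1.png

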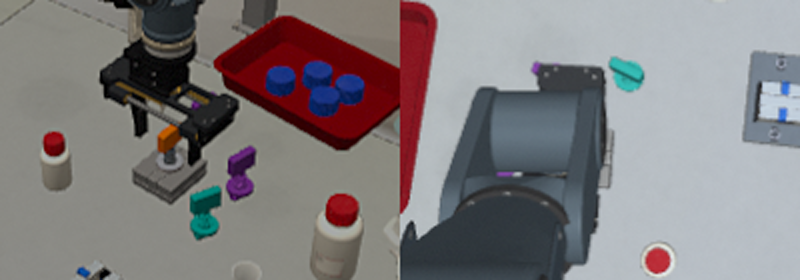

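Emit:
{"name": "move_arm", "arguments": {
  "increments": [
    [0.0124, 0.001, 0, 0, 0, 0, 0.5],
    [0.0124, 0.001, 0, 0, 0, 0, 0.3],
    [0.0124, 0.001, 0, 0, 0, 0, 0.1],
    [0.0124, 0.001, 0, 0, 0, 0, 0],
    [0.0124, 0.001, 0, 0, 0, 0, 0],
    [0.0124, 0.001, 0, 0, 0, 0, 0],
    [0.0124, 0.001, 0, 0, 0, 0, 0],
    [0.0124, 0.001, 0, 0, 0, 0, 0],
    [0.0124, 0.001, 0, 0, 0, 0, 0]
  ]
}}

```text
time_s: 4.48
position: [0.5056, 0.105, 0.0759]
tcp_rot: [[0.062, 0.998, -0.0], [0.998, -0.062, 0.0], [-0.0, -0.0, -1.0]]
force: [-0.7, -0.2, 0.7]
opening: 0.402
grasp_force: 0.0
```

Emit:
{"name": "move_arm", "arguments": {
  "increments": [
    [0, 0, 0, 0, 0, 0, 0],
    [0, 0, 0, 0, 0, 0, 0],
    [0, 0, 0, 0, 0, 0, 0],
    [0, 0, 0, 0, 0, 0, 0],
    [0, 0, 0, 0, 0, 0, 0],
    [0, 0, 0, 0, 0, 0, 0],
    [0, 0, 0, 0, 0, 0, 0],
    [0, 0, 0, 0, 0, 0, 0]
  ]
}}

```text
time_s: 5.15
position: [0.5055, 0.1049, 0.0758]
tcp_rot: [[0.062, 0.998, -0.0], [0.998, -0.062, 0.0], [-0.0, -0.0, -1.0]]
force: [0.5, 0.3, -1.3]
opening: 0.158
grasp_force: 29.9
```

Emit:
{"name": "move_arm", "arguments": {
  "increments": [
    [0, 0, -0.02, 0, 0, 0, 0],
    [0, 0, -0.05, 0, 0, 0, 0],
    [0, 0, -0.09, 0, 0, 0, 0],
    [0, 0, -0.16, 0, 0, 0, 0],
    [0, 0, -0.25, 0, 0, 0, 0],
    [0, 0, -0.35, 0, 0, 0, 0],
    [0, 0, -0.43, 0, 0, 0, 0],
    [0, 0, -0.43, 0, 0, 0, 0]
  ]
}}

```text
time_s: 5.82
position: [0.5084, 0.1051, 0.2104]
tcp_rot: [[0.061, 0.998, 0.01], [0.998, -0.061, -0.0], [0.001, 0.01, -1.0]]
force: [1.4, 0.7, -2.4]
opening: 0.158
grasp_force: 29.9
```

```bash
python3 -c "
from h import *
s=bot.read_state();print(s['position'],s['force'],s['opening'])
G=inc(.535,-.1,.205,82.8)
"
```

```text
[0.50843632 0.10511676 0.2103769 ] [ 1.3883876   0.68044272 -2.44345217] 0.15751931049232393
[-0.677, 0.1302, 0.0189, 0.0033, -0.0003, 0.0204]
```

Emit:
{"name": "move_arm", "arguments": {
  "increments": [
    [-0.677, 0.13, 0, 0, 0, 0.02, 0],
    [-0.677, 0.13, 0, 0, 0, 0.02, 0],
    [-0.677, 0.13, 0, 0, 0, 0.02, 0],
    [-0.677, 0.13, 0, 0, 0, 0.02, 0],
    [-0.677, 0.13, 0, 0, 0, 0.02, 0],
    [-0.677, 0.13, 0, 0, 0, 0.02, 0],
    [-0.677, 0.13, 0, 0, 0, 0.02, 0],
    [-0.677, 0.13, 0, 0, 0, 0.02, 0],
    [-0.677, 0.13, 0, 0, 0, 0.02, 0]
  ]
}}

```text
time_s: 6.57
position: [0.5309, -0.0987, 0.2044]
tcp_rot: [[0.123, 0.992, -0.002], [0.992, -0.123, 0.001], [0.001, -0.002, -1.0]]
force: [-1.2, 0.9, -0.2]
opening: 0.161
grasp_force: 29.9
```

```bash
python3 -c "
from h import *
s=bot.read_state();print(s['position'],s['force'],s['opening'])
G=inc(.5612,-.212,.155,82.8)
"
```

```text
[ 0.53088314 -0.09866165  0.20437616] [-1.23471005  0.8853109  -0.2138077 ] 0.1611232290415649
[-0.3626, 0.1472, 0.1639, -0.0007, -0.0003, 0.0007]
```

Emit:
{"name": "move_arm", "arguments": {
  "increments": [
    [-0.363, 0.147, 0, 0, 0, 0, 0],
    [-0.363, 0.147, 0, 0, 0, 0, 0],
    [-0.363, 0.147, 0.08, 0, 0, 0, 0],
    [-0.363, 0.147, 0.164, 0, 0, 0, 0],
    [-0.363, 0.147, 0.164, 0, 0, 0, 0],
    [-0.363, 0.147, 0.164, 0, 0, 0, 0],
    [-0.363, 0.147, 0.164, 0, 0, 0, 0]
  ]
}}

```text
time_s: 7.15
position: [0.5621, -0.2117, 0.1562]
tcp_rot: [[0.122, 0.993, -0.001], [0.993, -0.122, 0.001], [0.001, -0.001, -1.0]]
force: [0.3, -0.2, -0.6]
opening: 0.163
grasp_force: 29.9
```

```bash
python3 -c "
from h import *
np.set_printoptions(precision=4,suppress=True)
s=bot.read_state();print(s['position'],s['force'],s['opening'],s['tcp_rot'])
cs=[cap('side'),cap('top')]
for c in cs: print([(b[0],b[1]) for b in orange(c)])
a=cs[0]['image'][200:350,180:380];b=cs[1]['image'][150:300,300:500]
cv2.imwrite('pics/h1.png',cv2.resize(np.hstack([a,b]),None,fx=2,fy=2,interpolation=2))"
```

```text
[ 0.5621 -0.2117  0.1562] [ 0.2647 -0.2166 -0.5739] 0.16257853813565187 [[ 0.1219  0.9925 -0.0007]
 [ 0.9925 -0.1219  0.0008]
 [ 0.0007 -0.0008 -1.    ]]
[(array([106.1944,  40.7222]), np.int32(72)), (array([293.1724, 256.1839]), np.int32(87)), (array([256.6236, 301.3427]), np.int32(178))]
[(array([443.8364, 238.5455]), np.int32(55))]
```

View pics/h1.png

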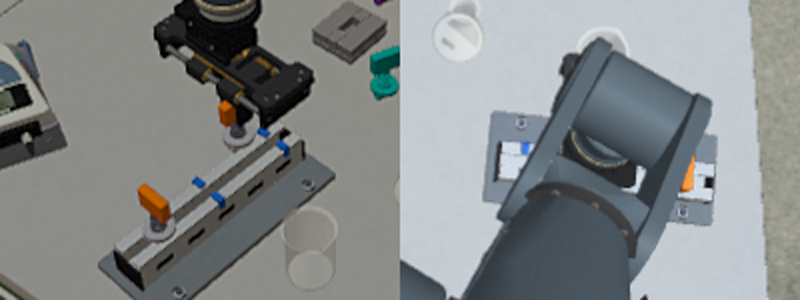

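Emit:
{"name": "move_arm", "arguments": {
  "increments": [
    [-0.008, -0.003, 0.04, 0, 0, 0, 0],
    [-0.008, -0.003, 0.08, 0, 0, 0, 0],
    [-0.008, -0.003, 0.105, 0, 0, 0, 0],
    [-0.008, -0.003, 0.112, 0, 0, 0, 0],
    [-0.008, -0.003, 0.112, 0, 0, 0, 0],
    [-0.008, -0.003, 0.112, 0, 0, 0, 0]
  ]
}}

```text
time_s: 7.75
position: [0.5615, -0.2158, 0.1228]
tcp_rot: [[0.124, 0.992, 0.001], [0.992, -0.124, -0.001], [-0.0, 0.001, -1.0]]
force: [-0.3, -0.1, -0.7]
opening: 0.158
grasp_force: 29.9
```

```bash
python3 -c "
from h import *
np.set_printoptions(precision=4,suppress=True)
s=bot.read_state();print(s['position'],s['force'],s['opening'],s['tcp_rot'])
c=cap('side')
cv2.imwrite('pics/h2.png',cv2.resize(c['image'][225:315,240:360],None,fx=6,fy=6,interpolation=2))
p=s['position']
for dz in(.037,.045,.051,.06): print(dz,proj(c,p-[0,0,dz])[0], (proj(c,p-[0,0,dz])[0]-[240,225])*6)
print((proj(c,[[.5693,-.1493,.058],[.5557,-.2585,.058]])-[240,225])*6)
"
```

```text
[ 0.5615 -0.2158  0.1228] [-0.2909 -0.058  -0.7057] 0.15780257158935326 [[ 0.1237  0.9923  0.001 ]
 [ 0.9923 -0.1237 -0.0006]
 [-0.0004  0.0011 -1.    ]]
0.037 [299.2769 275.4267] [355.6616 302.5603]
0.045 [299.4879 277.5445] [356.9275 315.2669]
0.051 [299.645  279.1212] [357.8699 324.7275]
0.06 [299.8788 281.468 ] [359.2726 338.8079]
[[472.0314 256.5622]
 [283.6242 405.396 ]]
```

View pics/h2.png

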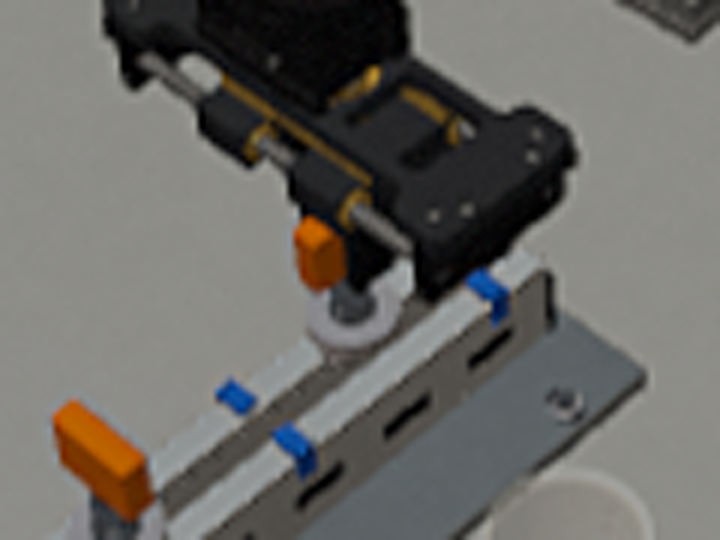

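Emit:
{"name": "move_arm", "arguments": {
  "increments": [
    [0.003, -0.002, 0.003, 0, 0, 0, 0],
    [0.003, -0.002, 0.006, 0, 0, 0, 0],
    [0.003, -0.002, 0.009, 0, 0, 0, 0],
    [0.003, -0.002, 0.012, 0, 0, 0, 0],
    [0.003, -0.002, 0.014, 0, 0, 0, 0],
    [0.003, -0.002, 0.016, 0, 0, 0, 0],
    [0.003, -0.002, 0.016, 0, 0, 0, 0]
  ]
}}

```text
time_s: 8.38
position: [0.5605, -0.2151, 0.1173]
tcp_rot: [[0.124, 0.992, -0.0], [0.992, -0.124, 0.0], [0.0, -0.0, -1.0]]
force: [-0.5, 0.4, -1.1]
opening: 0.154
grasp_force: 29.9
```

Small steps on, watching the force.

Emit:
{"name": "move_arm", "arguments": {
  "increments": [
    [0, 0, 0.002, 0, 0, 0, 0],
    [0, 0, 0.004, 0, 0, 0, 0],
    [0, 0, 0.006, 0, 0, 0, 0],
    [0, 0, 0.006, 0, 0, 0, 0]
  ]
}}

```text
time_s: 8.72
position: [0.561, -0.2153, 0.1161]
tcp_rot: [[0.124, 0.992, 0.001], [0.992, -0.124, -0.001], [-0.001, 0.001, -1.0]]
force: [-0.2, 0.7, -1.8]
opening: 0.158
grasp_force: 29.9
```

Emit:
{"name": "move_arm", "arguments": {
  "increments": [
    [0, 0, 0.003, 0, 0, 0, 0],
    [0, 0, 0.005, 0, 0, 0, 0],
    [0, 0, 0.007, 0, 0, 0, 0],
    [0, 0, 0.007, 0, 0, 0, 0]
  ]
}}

```text
time_s: 9.05
position: [0.5609, -0.2152, 0.1131]
tcp_rot: [[0.124, 0.992, 0.001], [0.992, -0.124, -0.0], [-0.0, 0.001, -1.0]]
force: [1.2, -0.4, -2.5]
opening: 0.16
grasp_force: 29.9
```

Emit:
{"name": "move_arm", "arguments": {
  "increments": [
    [0, 0, 0.004, 0, 0, 0, 0],
    [0, 0, 0.008, 0, 0, 0, 0],
    [0, 0, 0.012, 0, 0, 0, 0],
    [0, 0, 0.016, 0, 0, 0, 0],
    [0, 0, 0.02, 0, 0, 0, 0],
    [0, 0, 0.02, 0, 0, 0, 0]
  ]
}}

```text
time_s: 9.55
position: [0.5609, -0.2151, 0.1072]
tcp_rot: [[0.124, 0.992, 0.001], [0.992, -0.124, -0.0], [-0.0, 0.001, -1.0]]
force: [3.0, -1.1, -3.0]
opening: 0.162
grasp_force: 29.9
```

Emit:
{"name": "move_arm", "arguments": {
  "increments": [
    [0, 0.0015, 0.004, 0, 0, 0, 0],
    [0, 0.0015, 0.008, 0, 0, 0, 0],
    [0, 0.0015, 0.011, 0, 0, 0, 0],
    [0, 0.0015, 0.014, 0, 0, 0, 0],
    [0, 0.0015, 0.014, 0, 0, 0, 0]
  ]
}}

```text
time_s: 9.97
position: [0.5611, -0.2151, 0.1036]
tcp_rot: [[0.124, 0.992, 0.0], [0.992, -0.124, -0.0], [-0.0, 0.0, -1.0]]
force: [1.0, 0.3, 3.4]
opening: 0.157
grasp_force: 29.9
```

Emit:
{"name": "move_arm", "arguments": {
  "increments": [
    [0, 0, 0.004, 0, 0, 0, 0],
    [0, 0, 0.008, 0, 0, 0, 0],
    [0, 0, 0.011, 0, 0, 0, 0],
    [0, 0, 0.014, 0, 0, 0, 0],
    [0, 0, 0.014, 0, 0, 0, 0],
    [0, 0, 0.014, 0, 0, 0, 0]
  ]
}}

```text
time_s: 10.47
position: [0.5612, -0.2151, 0.1]
tcp_rot: [[0.124, 0.992, 0.0], [0.992, -0.124, -0.0], [-0.0, 0.001, -1.0]]
force: [0.4, 0.2, 7.5]
opening: 0.157
grasp_force: 29.9
```

Emit:
{"name": "move_arm", "arguments": {
  "increments": [
    [0, 0, 0, 0, 0, 0.02, 0],
    [0, 0, 0, 0, 0, 0.045, 0],
    [0, 0, 0, 0, 0, 0.07, 0],
    [0, 0, 0, 0, 0, 0.1, 0],
    [0, 0, 0, 0, 0, 0.1, 0]
  ]
}}

```text
time_s: 10.88
position: [0.5612, -0.216, 0.1002]
tcp_rot: [[0.427, 0.904, 0.001], [0.904, -0.427, -0.002], [-0.001, 0.002, -1.0]]
force: [0.5, -0.7, 7.1]
opening: 0.158
grasp_force: 29.9
```

```bash
python3 -c "
from h import *
s=bot.read_state();print(s['position'],s['force'],s['moment'],s['joint_positions'])"
```

```text
[ 0.56122712 -0.21595093  0.10018832] [ 0.50865013 -0.74144809  7.10719568] [-0.17689058  0.11372402  0.01585697] [-31.64799394  38.42292536  91.83834462  -0.09216951  49.64395258
  -6.30371406]
```

Emit:
{"name": "move_arm", "arguments": {
  "increments": [
    [0, 0.001, 0, 0, 0, 0.035, 0],
    [0.0005, 0.001, 0, 0, 0, 0.07, 0],
    [0.0005, 0.002, 0, 0, 0, 0.105, 0],
    [0.001, 0.002, 0, 0, 0, 0.14, 0],
    [0.001, 0.003, 0, 0, 0, 0.175, 0],
    [0.001, 0.003, 0, 0, 0, 0.21, 0],
    [0.0015, 0.0035, 0, 0, 0, 0.245, 0],
    [0.0015, 0.004, 0, 0, 0, 0.28, 0],
    [0.002, 0.0045, 0, 0, 0, 0.315, 0],
    [0.002, 0.0045, 0, 0, 0, 0.35, 0]
  ]
}}

```text
time_s: 11.72
position: [0.5622, -0.2158, 0.1001]
tcp_rot: [[1.0, 0.028, -0.0], [0.028, -1.0, -0.002], [-0.0, 0.001, -1.0]]
force: [-1.2, -1.0, 7.4]
opening: 0.155
grasp_force: 29.9
```

```bash
python3 -c "
from h import *
s=bot.read_state();print(s['position'],s['force'],s['moment'],s['joint_positions'])
inc(*s['position'],-7.2)"
```

```text
[ 0.56221651 -0.21584669  0.10007584] [-1.18206398 -0.95593297  7.44321407] [-0.17475854  0.26561474  0.10038918] [-31.58310824  38.50302337  91.65682912  -0.10785474  49.81004694
  56.88168836]
[0.0, 0.0, 0.0, 0.0005, 0.0001, 0.0489]
```

Emit:
{"name": "move_arm", "arguments": {
  "increments": [
    [0, 0, 0, 0, 0, 0.035, 0],
    [0, 0, 0, 0, 0, 0.05, 0],
    [0, 0, 0, 0, 0, 0.05, 0],
    [0, 0, 0, 0, 0, 0.05, 0],
    [0, 0, -0.002, 0, 0, 0.05, 0],
    [0, 0, -0.004, 0, 0, 0.05, 0],
    [0, 0, -0.005, 0, 0, 0.05, 0],
    [0, 0, -0.005, 0, 0, 0.05, 0]
  ]
}}

```text
time_s: 12.38
position: [0.5623, -0.2158, 0.1014]
tcp_rot: [[0.992, -0.124, -0.0], [-0.124, -0.992, -0.001], [0.0, 0.001, -1.0]]
force: [-0.4, -1.9, 6.1]
opening: 0.156
grasp_force: 29.9
```

```bash
python3 -c "
from h import *
s=bot.read_state();print(s['position'],s['force'],s['moment'],s['tcp_rot'])
c=cap('side')
cv2.imwrite('pics/r1.png',cv2.resize(c['image'][225:315,240:360],None,fx=5,fy=5,interpolation=2))"
```

```text
[ 0.56227115 -0.21578619  0.10143041] [-0.35803884 -1.92418033  6.11229396] [-0.11331742  0.10816299 -0.06791429] [[ 9.92295117e-01 -1.23896664e-01 -1.30062692e-04]
 [-1.23896728e-01 -9.92294273e-01 -1.29492067e-03]
 [ 3.13758871e-05  1.30105780e-03 -9.99999153e-01]]
```

View pics/r1.png

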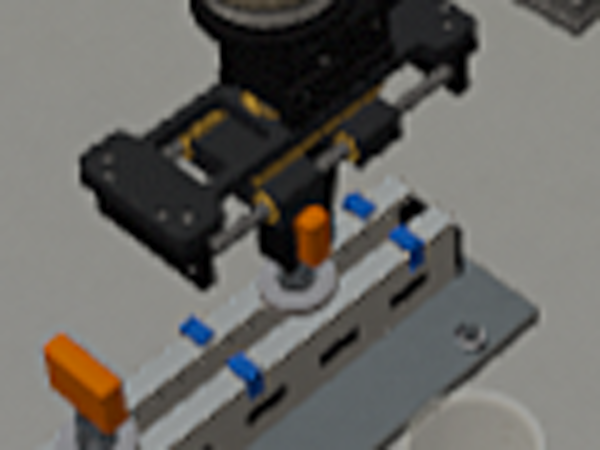

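Emit:
{"name": "move_arm", "arguments": {
  "increments": [
    [0, 0, 0, 0, 0, 0, 0.25],
    [0, 0, 0, 0, 0, 0, 0.3],
    [0, 0, 0, 0, 0, 0, 0.4],
    [0, 0, 0, 0, 0, 0, 0.5],
    [0, 0, 0, 0, 0, 0, 0.6],
    [0, 0, 0, 0, 0, 0, 0.6],
    [0, 0, 0, 0, 0, 0, 0.6],
    [0, 0, 0, 0, 0, 0, 0.6]
  ]
}}

```text
time_s: 13.1
position: [0.5624, -0.215, 0.1004]
tcp_rot: [[0.992, -0.124, -0.0], [-0.124, -0.992, 0.0], [-0.0, -0.0, -1.0]]
force: [-0.2, 0.0, -0.9]
opening: 0.584
grasp_force: 0.0
```

Emit:
{"name": "move_arm", "arguments": {
  "increments": [
    [0, 0, -0.03, 0, 0, 0, 0.6],
    [0, 0, -0.08, 0, 0, 0, 0.6],
    [0, 0, -0.15, 0, 0, 0, 0.6],
    [0, 0, -0.25, 0, 0, 0, 0.6],
    [0, 0, -0.35, 0, 0, 0, 0.6],
    [-0.2, 0, -0.45, 0, 0, 0, 0.6],
    [-0.4, 0, -0.5, 0, 0, 0, 0.6],
    [-0.5, 0, -0.5, 0, 0, 0, 0.6],
    [-0.5, 0, -0.5, 0, 0, 0, 0.6],
    [-0.5, 0, -0.5, 0, 0, 0, 0.6]
  ]
}}

```text
time_s: 13.93
position: [0.4077, -0.1936, 0.2516]
tcp_rot: [[0.992, -0.125, -0.004], [-0.125, -0.992, 0.002], [-0.005, -0.002, -1.0]]
force: [0.6, 0.1, 0.5]
opening: 0.605
grasp_force: 0.0
```

```bash
python3 -c "
from h import *
np.set_printoptions(precision=4,suppress=True)
s=bot.read_state();print(s['position'],s['force'],s['qvel'])
cs=[cap('side'),cap('top')]
b=min(orange(cs[0]),key=lambda b:np.hypot(*(b[0]-[300,272])));print(b[0],b[1])
for z in (None,.109):
  r=fit([cs[0]],[b[2]],[.561,-.215,-.125]+([.109] if not z else []),z);print(r.x,r.fun)
cv2.imwrite('pics/f1.png',cv2.resize(cs[0]['image'][225:315,240:360],None,fx=5,fy=5,interpolation=2))"
```

```text
[ 0.4077 -0.1936  0.2516] [0.5943 0.1016 0.4753] [ 1.7044  3.9902 -6.4338  2.1296 -3.5059  2.5005]
[297.5562 268.5799] 169
[ 0.4984 -0.153  -0.1729  0.0119] 0.033178092826879446
[ 0.5578 -0.2158 -0.1668] 3.105317884746141
```

View pics/f1.png

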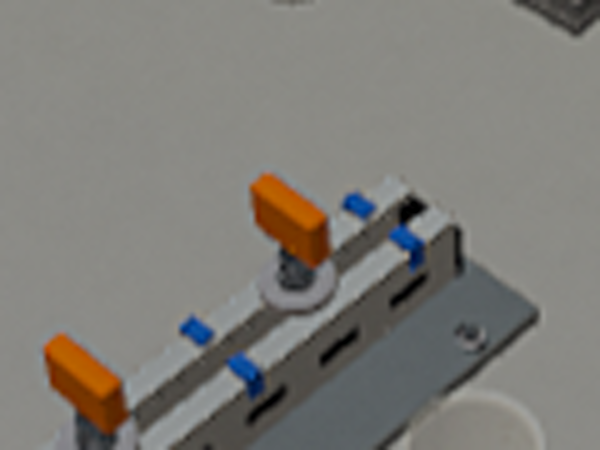

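```bash
python3 -c "
from h import *
np.set_printoptions(precision=4,suppress=True)
c=cap('top','fin.png')
q=np.array([atz(c,np.array(p)/2.5+[180,110],.012) for p in((416,239),(697,268),(690,381),(404,352))])
m=q.mean(0);print(q,m)
X=np.array([.992,-.125]);Y=np.array([.125,.992])
print('edges along X',[(p[:2]-m[:2])@X for p in q])
for n,p in(('slot',(.5612,-.21395)),('stud',(.5578,-.2158)),('neigh',(.5447,-.3479))): d=np.array(p)-m[:2];print(n,d@X,d@Y)
b=min(orange(c),key=lambda b:np.hypot(*(b[0]-[385,230])));print(b[0],b[1])
r=fit([c],[b[2]],[.561,-.215,-.125],.109);print(r.x,r.fun)
s=bot.read_state();print(s['position'],s['qvel'])
"
```

```text
[[ 0.6414 -0.125   0.012 ]
 [ 0.6058 -0.4203  0.012 ]
 [ 0.4872 -0.4062  0.012 ]
 [ 0.5229 -0.1095  0.012 ]] [ 0.5643 -0.2652  0.012 ]
edges along X [np.float64(0.058963302856042496), np.float64(0.06050513619193603), np.float64(-0.05889411769272184), np.float64(-0.0605743213552568)]
slot -0.00951356823499567 0.0504814740685205
stud -0.012655118234995742 0.048221274068520496
neigh -0.00913781823499574 -0.0844594259314795
[387.3036 231.2857] 112
[ 0.5593 -0.2149 -0.1169] 2.908118306652477
[ 0.4145 -0.1972  0.2515] [ 0.6528  1.8654 -1.6118  0.0074 -0.0629 -0.078 ]
```

```bash
python3 -c "
from h import *
print(workorder.hand_in())"
```

```text
the job is handed in; nothing more can be done
None
```

The loose stud is in the strut between the blue clips, turned square across and let go, and the job is handed in; no verdict came back. In the last picture it stands upright like its neighbour, about 11–13 mm across from the bay point by my estimate (limit 14 mm), with wrist force readings under 8 N throughout.

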